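# Clamp a caster bracket in the riveting jig

### The job

Get the caster bracket ready for riveting: draw the jig's sprung curved arm back until it stays back, set the bracket flat on the jig's bed and slide it into the corner, pressing it lightly home, flush against the long and the short fixed edge at once, without forcing it. Then let go and release the arm so that it springs in and clamps the bracket there. Leave the other things on the table alone.

Things in the scene. Friction and masses are not known exactly. Their poses are not given: they have to be found in the camera images.
- jig: Riveting jig, fixed to the table: dark steel bed plate 260 mm along x, y -115 to +90, its flat top (the bed) 12 mm above the table. Origin on the table under it, x along its long edge, z up. It carries the two fixed edges and the sprung arm.
- nest_corner (a point): Inner corner where the faces of the two fixed edges meet, at bed height: jig point (+45, +35, +12) mm, axes as the jig's. A bracket that is home touches both faces, its 80 mm side along the long edge, either end leading; its origin then lies at (-40, -30, 0) mm from this corner.
- clip (a joint): Angle (rad) of the curved sprung steel arm about its upright pivot: 0 fully in (rest, jig empty), 0.7 fully back at its stop; grows as the free end swings to jig -y (counter-clockwise from above). Over-centre spring, damped: below 0.42 it drives the arm in, above it holds it back; about 1.4 Nm per rad away from 0.42 (4 to 6 N at the pin). With a bracket home it stops near 0.12.
- clip_pin (a point): Centre of the top of the arm's upright finger pin, the part to take hold of: steel, 12 mm diameter, from 10 to 45 mm above the bed, on the arm's free end, 97.5 mm from the pivot axis. Below it are the arm's round nose (16 mm diameter) and bowed strip (6 mm wide), tops 10 mm above the bed.
- clip_pivot (a point): Axis of the arm's pivot at bed height: jig point (+95, -55, +12) mm; its boss is 22 mm in diameter and 18 mm high. A short spring strut, its top 22 mm above the bed, joins it to a post at jig (+95, -5) mm.
- bracket: Caster bracket of bare light metal, about 250 g: plate 80 mm along x, 60 along y, 6 thick, with two upright parallel cheeks, 38 mm over their outsides (across y), each 4 thick, 36 long in x (26 above 34 mm height); 50 mm high in all. Origin at the centre of the plate's underside, z up. Alike after half a turn. Starts upright on the table.
- wheel_a: Bystander: black caster wheel lying flat, 60 mm in diameter, 24 mm high; origin under its centre.
- wheel_b: Bystander: a second such wheel, behind the jig.
- stem_foot: Bystander: black round foot 48 mm in diameter with an upright steel stem 10 mm in diameter, 52 mm high in all; origin under its centre.
- bowl: Bystander: steel bowl, 170 mm across, 60 mm high; origin under its centre.
- driver: Bystander: screwdriver lying to the right of the jig.
- carton: Bystander: cardboard box 90 x 100 x 60 mm high; origin under its centre.
- mug: Bystander: white mug, 80 mm across, 90 mm high; origin under its centre.
- long_edge: The jig's long fixed edge: steel bar 112 mm along jig x (x -55 to +57), 12 mm wide, standing 10 mm above the bed. Its straight face looks to jig -y and lies at jig y = +35 mm. Origin under the bar's centre at bed height; axes as the jig's.
- short_edge: The jig's short fixed edge: steel bar 60 mm along jig y (y -25 to +35), 12 mm wide, standing 10 mm above the bed. Its straight face looks to jig -x and lies at jig x = +45 mm. Origin under the bar's centre at bed height; axes as the jig's. Friction on the bed or on one edge can hold a bracket short of the other edge.
Mind the look-alikes: they are no part of the job. Of the things shaped like the bracket, the metal one is meant.

How it is judged:
By the outcome, as a careful person would: the job done as asked, in the order asked, and still so for the second after the job is handed in, with the robot touching nothing.
It also fails if it takes over 72 s, if anything falls off the work surface, if the arm or the gripper's body presses on something with over 40 N, if the wrist force passes 120 N, or if a joint passes its speed limit or range.

### The arm

A 6-joint arm with a two-finger parallel gripper is mounted at the origin on the work surface. World frame = base frame: x ahead of the robot, y to its left, z up, the work surface at z = 0. Lengths are in m, angles in rad, forces in N, time in s.
With the tool pointing down it reaches from about 0.225 to 0.875 m from the base axis. Payload 3.4 kg.
Tool frame: the origin (TCP) lies at the very end of the fingers, on their centre line; the grasp point (between the pads) lies 19 mm behind it; z points along the fingers, y is the line along which they close (so a half turn about z gives the same grasp; the last joint's range is limited). The gripper opens to 85 mm and grips with 20 to 120 N. Pads are 22 mm wide; open, the fingers measure 114 mm over their backs; the gripper's body (76 mm by 85 mm) begins 54 mm behind the grasp point. The pads swing forward as they close: fully open they stand 13 mm farther back than shut.
Start: joints at [-1.319, 0.276, 1.505, -0, 1.361, -0.121], TCP at [0.209, -0.536, 0.231] pointing down, gripper open.
Joint ranges: [-2.89, 2.89], [-0.75, 2.08], [0.22, 2.7], [-1.18, 4.32], [0.11, 2.71], [-2.7, 2.7]. Speed limits (rad/s): [2.57, 2.57, 3.14, 3.14, 3.14, 3.14].

### API

Orientations are given as a unit quaternion [w, x, y, z].
In Python, from rig import get_state, optics, sign_off gives the robot as it stands.
- The arm moves only by the tool send_rows, never from a script. Its argument "increments" is a list of rows, each an object with "gripper": the gripper's target within -1 to 1 (shut at 1, half-way at 0, fully open at -1); "linear": the shift along the world's x, y, z in m, a list of three; "delta_rot": the turn, a rotation vector about the world's x, y, z in rad, a list of three. In form: [{"gripper": gripper, "linear": [dx, dy, dz], "delta_rot": [rx, ry, rz]}, ...]. A call has 1 to 8 rows; each row is the pose to reach, as a shift and turn from the pose commanded when the call began; what a row does not reach only later rows make up. A row lasts 1/10 s, in which the tool goes at most 50 mm and 8.59 degrees, less where a joint would pass 70% of its speed; a pose out of reach is approached as far as the arm can. A call with a gripper value outside its range is refused whole. The fingers move at their own pace and stop on an object; "newtons" is the grip in N (left out, the last holds). Time passes only in rows, so rows that repeat a pose let the fingers close. It gives the time, the measured TCP pose, the force, the opening and the grip force at its end, in the units of the state.
- get_state(): the state, without advancing time (a new reading comes with each control period).
- optics.get_image(name): name is "scene" or "top" or "wrist"; returns a dict with "pixels" (480x640x3 uint8, blue, green, red), "K" (3x3 intrinsics, pixels), "rvec" (rotation vector, rad) and "tvec" (3), from world to camera coordinates, as OpenCV has them; the wrist camera has in their place "T_tool_cam" (4x4, takes a point from camera to tool coordinates, whose origin is the TCP and whose axes are the flange's). Camera axes: x right, y down, z forward; pixel columns grow to the right and rows downward; lengths in m; the calibration is good to about 2 mm. A picture is of the moment at which its call begins: read the wrist's pose just before it. There is no depth.
- sign_off(): hands the job in; it is judged then, once.
The state is a dict: "clock": time; "qpos": joint angles; "qd": joint speeds; "effort": joint torques, N m; "position": TCP position; "ee_rot": TCP orientation; "contact_force": force on the tool from outside, world axes, zero at the start; "moment": the same for the moment, N m; "width": finger opening in m; "gripper_force": force on a finger pad.
Only numpy, scipy, OpenCV 4.12 (cv2) and the standard library are available. Lean on these libraries where they do the work, as an engineer would, in place of code of your own. Each camera call takes 0.05 s, during which the arm holds its last target. There are 200 camera calls.

## Working session

There is one attempt and no reset: what is moved stays moved. The work goes in short steps, Python scripts to look and compute and a tool call to move; the robot and the scene stay as the last step left them, time stands still between calls to the robot, and variables do not carry over. Pictures are saved under pics/ and viewed, at most 10 in all, crops included, and the job is handed in when it is done.

Besides the shell and the picture viewer there is one more tool, called after "Request:" by a JSON object that holds its "name" and its "arguments", one argument or row to a line. send_rows: Moves the arm, as the interface text tells. Its arguments: {"type":"object","properties":{"increments":{"type":"array"},"newtons":{"type":"number"}},"required":["increments"]}

```bash
ls; mkdir -p pics; cat > h.py <<'E'
import numpy as np, cv2
from rig import get_state, optics
def grab(name,fn,crop=None,scale=1):
    st=get_state(); im=optics.get_image(name); p=im["pixels"]
    np.savez(fn.replace('.png','.npz'),K=im["K"],pix=p,pos=st["position"],q=st["ee_rot"],**{k:im[k] for k in ("rvec","tvec","T_tool_cam") if k in im})
    show(fn,crop,scale)
def show(fn,crop=None,scale=1,out=None):
    p=np.load(fn.replace('.png','.npz'))["pix"]
    if crop: x0,y0,x1,y1=crop; p=p[y0:y1,x0:x1]
    cv2.imwrite(out or fn,cv2.resize(p,None,fx=scale,fy=scale,interpolation=cv2.INTER_CUBIC))
def cam(fn):
    d=np.load(fn)
    if "rvec" in d: R=cv2.Rodrigues(d["rvec"])[0]; t=d["tvec"].ravel()
    else:
        from scipy.spatial.transform import Rotation as Ro
        w,x,y,z=d["q"]; T=np.eye(4); T[:3,:3]=Ro.from_quat([x,y,z,w]).as_matrix(); T[:3,3]=d["pos"]
        M=np.linalg.inv(T@d["T_tool_cam"]); R=M[:3,:3]; t=M[:3,3]
    return d["K"],R,t
def px2w(fn,u,v,z):
    K,R,t=cam(fn); r=R.T@np.linalg.inv(K)@[u,v,1]; c=-R.T@t
    return c+r*(z-c[2])/r[2]
def w2px(fn,P):
    K,R,t=cam(fn); c=(R@np.atleast_2d(P).T).T+t; q=(K@c.T).T; return q[:,:2]/q[:,2:]
E
python3 -c "
from h import *
grab('top','pics/top.png',None,1.25); grab('scene','pics/scene.png',None,1.25); s=get_state(); print(s)
for n in('top','scene'): K,R,t=cam('pics/%s.npz'%n); print(-R.T@t,K)"
```

```text
pics
{'clock': 0.1, 'qpos': array([-1.31903544e+00,  2.76512471e-01,  1.50598277e+00, -4.61568976e-05,
        1.36069485e+00, -1.21016364e-01]), 'qd': array([-0.00054466, -0.00069558, -0.00036111, -0.0005903 ,  0.00137302,
        0.00145092]), 'effort': array([ 1.20722314e-03, -4.17698872e+01, -2.46405691e+01, -1.80397928e-04,
        5.79116429e-03, -3.50813394e-06]), 'position': array([ 0.20927225, -0.53507126,  0.23054667]), 'ee_rot': array([-7.95538258e-04,  9.82678661e-01,  1.85315975e-01, -7.46957486e-05]), 'contact_force': array([ 0.82014309,  0.67890331, -0.53859765]), 'moment': array([-0.03303759, -0.01493885,  0.03429413]), 'gripper_force': 0.0, 'width': 0.0855137672171219}
[ 0.41951864 -0.01185657  1.33121497] [[526.88045236   0.         316.00802508]
 [  0.         526.88045236 233.76144262]
 [  0.           0.           1.        ]]
[ 0.87993069 -0.69003962  0.92264391] [[457.21484193   0.         323.04187247]
 [  0.         457.21484193 232.67109908]
 [  0.           0.           1.        ]]
```

View pics/top.png

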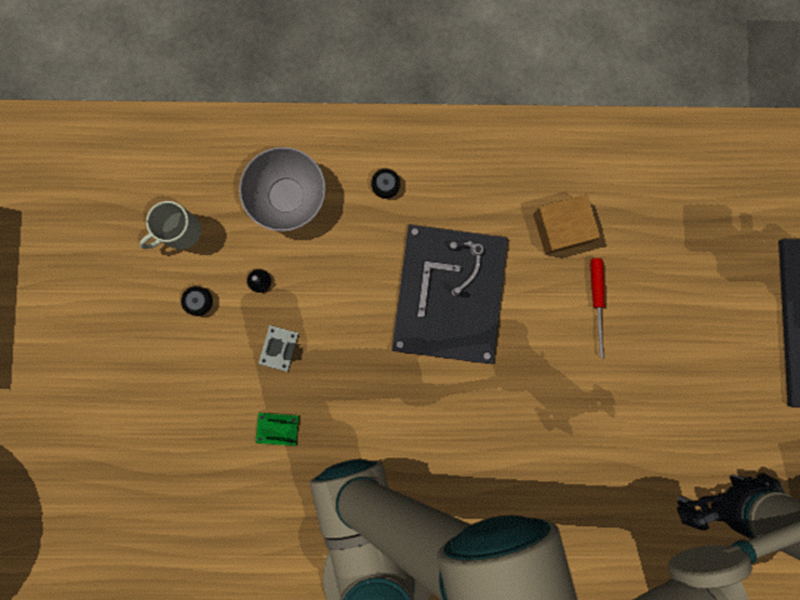

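View pics/scene.png

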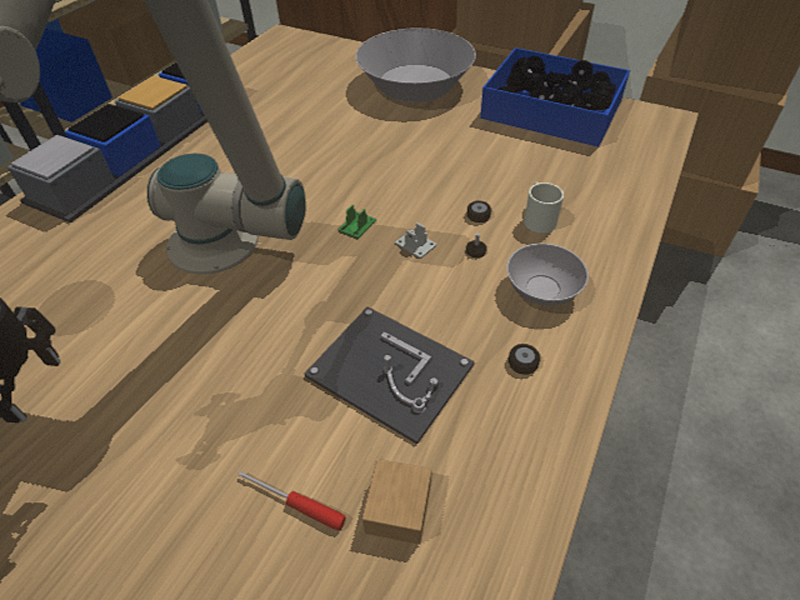

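Top view (800x600 picture): candidates for the bracket are the bare metal one at (279,349) and the green one at (278,429). I choose the metal one. The jig is at about (450,295), with the pin near (458,290). Next is a close crop.

```bash
python3 -c "
from h import *
show('pics/top.png',(200,170,415,300),3.7,'pics/topc.png')"
```

```text
(no output)
```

View pics/topc.png

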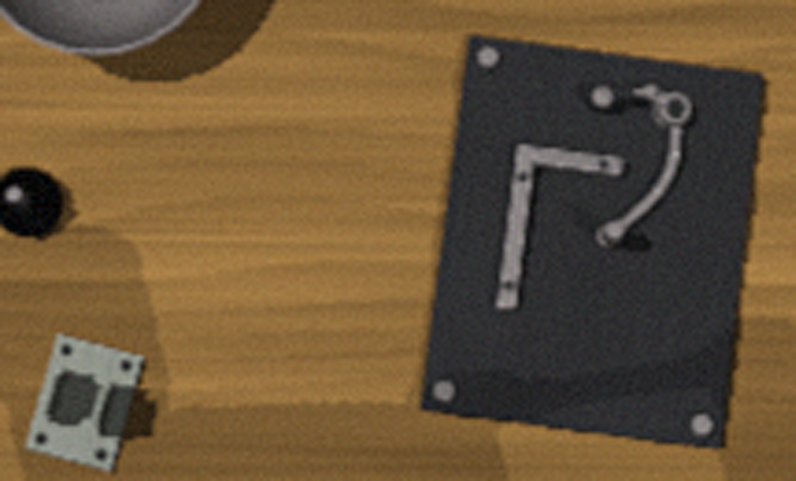

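The crop confirms it. The metal bracket's plate corners are at (57,334), (145,357), (114,471) and (25,448). The jig corners are (470,37), (764,74), (723,446) and (421,408), and the pin/nose is near (608,236).

```bash
cat > fit.py <<'E'
from h import *
from scipy.optimize import least_squares
def fit(fn,px,pts,z0,x0=(0.45,0,0)):
    # planar pose fit (x,y,yaw)
    px=np.array(px,float);pts=np.array(pts,float)
    def W(p):
        c,s=np.cos(p[2]),np.sin(p[2]); return np.c_[p[0]+c*pts[:,0]-s*pts[:,1],p[1]+s*pts[:,0]+c*pts[:,1],pts[:,2]+z0]
    r=least_squares(lambda p:(w2px(fn,W(p))-px).ravel(),x0); return r.x,np.abs(r.fun).max()
E
python3 -c "
from fit import *
f='pics/top.npz'; c=lambda L:np.array(L)/3.7+[200,170]-0.3
j=fit(f,c([(470,37),(764,74),(723,446),(421,408),(676,108)]),[(.13,.09,.012),(.13,-.115,.012),(-.13,-.115,.012),(-.13,.09,.012),(.095,-.055,.03)],0); print('jig',j)
b=fit(f,c([(57,334),(145,357),(114,471),(25,448)]),[(.04,.03,.006),(.04,-.03,.006),(-.04,-.03,.006),(-.04,.03,.006)],0,(.35,.25,0)); print('br',b)
print('nest',px2w(f,*c([(535,172)])[0],.022),'pin',px2w(f,*c([(608,233)])[0],.03))
x,y,t=j[0];R=np.array([[np.cos(t),-np.sin(t)],[np.sin(t),np.cos(t)]])
J=lambda p:(R@p+[x,y]).round(4)
print('nest calc',J([.045,.035]),'home',J([.005,.005]),'pivot',J([.095,-.055]))
"
```

```text
jig (array([ 0.55370519, -0.12902986, -0.12203335]), np.float64(0.9141318751734389))
br (array([ 0.44000207,  0.20303983, -0.24745343]), np.float64(0.43236136397740665))
nest [ 0.59701832 -0.10008686  0.022     ] pin [ 0.55494787 -0.14863711  0.03      ]
nest calc [ 0.6026 -0.0998] home [ 0.5593 -0.1247] pivot [ 0.6413 -0.1952]
```

Request:
{"name": "send_rows", "arguments": {
  "increments": [
    {"gripper":0,"linear":[0.04,0.03,0],"delta_rot":[0,0,0.1]},
    {"gripper":0,"linear":[0.08,0.06,0],"delta_rot":[0,0,0.2]},
    {"gripper":0,"linear":[0.115,0.095,0],"delta_rot":[0,0,0.3]},
    {"gripper":0,"linear":[0.15,0.13,0],"delta_rot":[0,0,0.4]},
    {"gripper":0,"linear":[0.18,0.17,0],"delta_rot":[0,0,0.5]},
    {"gripper":0,"linear":[0.21,0.21,0],"delta_rot":[0,0,0.6]},
    {"gripper":0,"linear":[0.24,0.25,0],"delta_rot":[0,0,0.7]},
    {"gripper":0,"linear":[0.27,0.29,0],"delta_rot":[0,0,0.8]}
  ],
  "newtons": 30
}}

```text
clock: 0.9
position: [0.4801, -0.2436, 0.231]
ee_rot: [-0.0, 0.832, 0.555, -0.0]
contact_force: [-0.1, 0.4, 0.3]
width: 0.0427
gripper_force: 0.0
```

Request:
{"name": "send_rows", "arguments": {
  "increments": [
    {"gripper":0,"linear":[0.03,0.03,-0.01],"delta_rot":[0,0,0.1]},
    {"gripper":0,"linear":[0.06,0.06,-0.03],"delta_rot":[0,0,0.2]},
    {"gripper":0,"linear":[0.076,0.095,-0.05],"delta_rot":[0,0,0.275]},
    {"gripper":0,"linear":[0.076,0.095,-0.05],"delta_rot":[0,0,0.275]},
    {"gripper":0,"linear":[0.076,0.095,-0.05],"delta_rot":[0,0,0.275]}
  ]
}}

```text
clock: 1.4
position: [0.555, -0.1497, 0.1804]
ee_rot: [-0.001, 0.749, 0.663, -0.001]
contact_force: [-0.3, -1.2, 0.4]
width: 0.0428
gripper_force: 0.0
```

```bash
python3 -c "
from h import *
grab('wrist','pics/w1.png',None,1.25); s=get_state(); print(s['clock'],s['position'],s['ee_rot'],s['width'],s['qpos'])
print(w2px('pics/w1.npz',[[.555,-.149,.057],[.6026,-.0998,.022],[.6413,-.1952,.03]])*1.25)"
```

```text
1.45 [ 0.55522774 -0.15083474  0.18118914] [ 7.95971984e-06  7.49172895e-01  6.62374320e-01 -4.82607397e-04] 0.042951436597831114 [-3.85621326e-01  3.08592822e-01  1.58553520e+00 -9.18953462e-04
  1.24788004e+00 -2.62500596e-01]
[[392.46851446 287.2317753 ]
 [458.33412899 188.50067576]
 [529.3103127  328.07522871]]
```

View pics/w1.png

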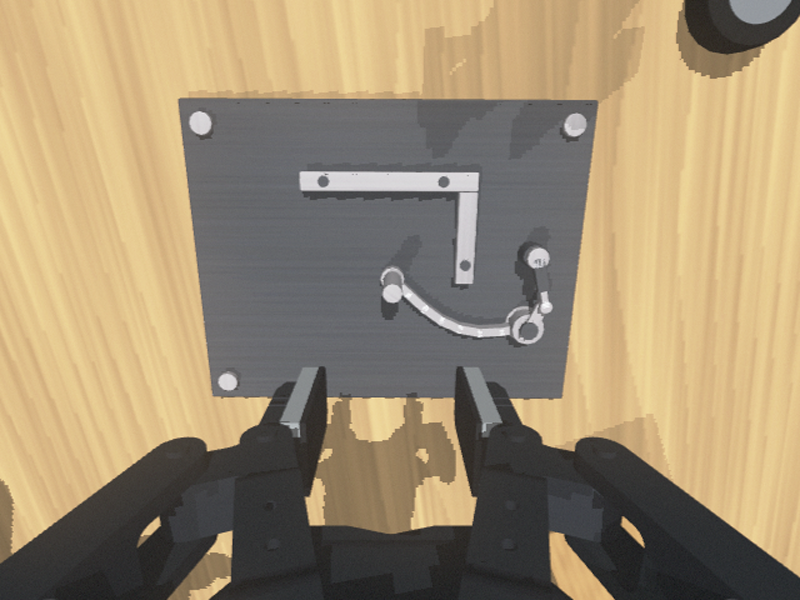

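The wrist view shows the whole jig. The bed corners are (180,99), (597,101), (562,397) and (214,397), the inner corner is near (457,191), the pin top is at (392,293) and the boss at (525,327).

```bash
python3 -c "
from fit import *
f='pics/w1.npz'; c=lambda L:np.array(L)/1.25
pts=[(.13,.09,.012),(.13,-.115,.012),(-.13,-.115,.012),(-.13,.09,.012),(.045,.035,.022),(-.055,.035,.022),(.045,-.025,.022),(.057,.047,.022)]
px=[(597,101),(562,397),(214,397),(180,99),(457.5,191),(300,190.5),(455.5,283.5),(478.5,173)]
j=fit(f,c(px),pts,0,(.55,-.13,-.12)); print('jig',j)
x,y,t=j[0];R=np.array([[np.cos(t),-np.sin(t)],[np.sin(t),np.cos(t)]])
pin=px2w(f,*c((392,293)),.057)[:2]; pj=R.T@(pin-[x,y]); d=pj-[.095,-.055]
print('pin',pin,pj,np.hypot(*d),np.degrees(np.arctan2(d[1],d[0])))
J=lambda p:(R@p+[x,y]).round(4)
a0=np.arctan2(d[1],d[0])
for a in(0,.12,.25,.35,.42,.5,.6,.7): print(a,J(np.array([.095,-.055])+.0975*np.array([np.cos(a0+a),np.sin(a0+a)])))
print('home',J([.005,.005]),'pre',J([-.015,-.012]))
"
```

```text
jig (array([ 0.55401268, -0.13113231, -0.12354885]), np.float64(3.1517960715490005))
pin [ 0.55430264 -0.15247167] [ 0.0029175  -0.02114097] 0.09811024634404159 159.81136377280038
0 [ 0.5548 -0.1528]
0.12 [ 0.5501 -0.1634]
0.25 [ 0.5465 -0.1756]
0.35 [ 0.5448 -0.1852]
0.42 [ 0.5442 -0.192 ]
0.5 [ 0.544  -0.1998]
0.6 [ 0.5448 -0.2095]
0.7 [ 0.5464 -0.2191]
home [ 0.5596 -0.1268] pre [ 0.5376 -0.1412]
```

Request:
{"name": "send_rows", "arguments": {
  "increments": [
    {"gripper":0,"linear":[0,-0.0025,-0.04]},
    {"gripper":0,"linear":[0,-0.0025,-0.08]},
    {"gripper":0,"linear":[0,-0.0025,-0.12]},
    {"gripper":0,"linear":[0,-0.0025,-0.144]},
    {"gripper":0.5,"linear":[0,-0.0025,-0.144]},
    {"gripper":1,"linear":[0,-0.0025,-0.144]},
    {"gripper":1,"linear":[0,-0.0025,-0.144]},
    {"gripper":1,"linear":[0,-0.0025,-0.144]}
  ],
  "newtons": 25
}}

```text
invalid input
```

Request:
{"name": "send_rows", "arguments": {
  "increments": [
    {"gripper":0,"linear":[0,-0.0025,-0.04],"delta_rot":[0,0,0]},
    {"gripper":0,"linear":[0,-0.0025,-0.08],"delta_rot":[0,0,0]},
    {"gripper":0,"linear":[0,-0.0025,-0.12],"delta_rot":[0,0,0]},
    {"gripper":0,"linear":[0,-0.0025,-0.144],"delta_rot":[0,0,0]},
    {"gripper":0.5,"linear":[0,-0.0025,-0.144],"delta_rot":[0,0,0]},
    {"gripper":1,"linear":[0,-0.0025,-0.144],"delta_rot":[0,0,0]},
    {"gripper":1,"linear":[0,-0.0025,-0.144],"delta_rot":[0,0,0]},
    {"gripper":1,"linear":[0,-0.0025,-0.144],"delta_rot":[0,0,0]}
  ],
  "newtons": 25
}}

```text
clock: 2.25
position: [0.5553, -0.1544, 0.0386]
ee_rot: [0.001, 0.749, 0.662, -0.001]
contact_force: [-3.7, -3.8, -1.4]
width: 0.0107
gripper_force: 24.7
```

Request:
{"name": "send_rows", "arguments": {
  "increments": [
    {"gripper":1,"linear":[-0.005,-0.011,0],"delta_rot":[0,0,0.05]},
    {"gripper":1,"linear":[-0.0085,-0.023,0],"delta_rot":[0,0,0.1]},
    {"gripper":1,"linear":[-0.01,-0.0325,0],"delta_rot":[0,0,0.15]},
    {"gripper":1,"linear":[-0.011,-0.039,0],"delta_rot":[0,0,0.2]},
    {"gripper":1,"linear":[-0.011,-0.047,0],"delta_rot":[0,0,0.25]},
    {"gripper":1,"linear":[-0.01,-0.057,0],"delta_rot":[0,0,0.3]},
    {"gripper":1,"linear":[-0.009,-0.0635,0],"delta_rot":[0,0,0.3]},
    {"gripper":1,"linear":[-0.009,-0.0635,0],"delta_rot":[0,0,0.3]}
  ]
}}

```text
clock: 3.05
position: [0.5472, -0.2183, 0.0384]
ee_rot: [0.002, 0.642, 0.767, -0.0]
contact_force: [-1.9, -3.5, -0.2]
width: 0.0103
gripper_force: 25.0
```

Request:
{"name": "send_rows", "arguments": {
  "increments": [
    {"gripper":0.3,"linear":[0,0,0],"delta_rot":[0,0,0]},
    {"gripper":0,"linear":[0,0,0],"delta_rot":[0,0,0]},
    {"gripper":0,"linear":[0,0,0.01],"delta_rot":[0,0,0]},
    {"gripper":0,"linear":[0,0,0.04],"delta_rot":[0,0,0]},
    {"gripper":-0.5,"linear":[0,0,0.08],"delta_rot":[0,0,0]},
    {"gripper":-0.7,"linear":[0,0,0.12],"delta_rot":[0,0,0]},
    {"gripper":-0.7,"linear":[-0.01,0.04,0.15],"delta_rot":[0,0,0.1]},
    {"gripper":-0.7,"linear":[-0.02,0.08,0.15],"delta_rot":[0,0,0.2]}
  ]
}}

```text
clock: 3.85
position: [0.5297, -0.1373, 0.193]
ee_rot: [0.006, 0.561, 0.828, 0.002]
contact_force: [-0.2, 0.7, 0.2]
width: 0.0728
gripper_force: 0.0
```

Request:
{"name": "send_rows", "arguments": {
  "increments": [
    {"gripper":-0.7,"linear":[-0.01,0.045,0],"delta_rot":[0,0,0.13]},
    {"gripper":-0.7,"linear":[-0.02,0.09,0],"delta_rot":[0,0,0.27]},
    {"gripper":-0.7,"linear":[-0.03,0.135,0],"delta_rot":[0,0,0.4]},
    {"gripper":-0.7,"linear":[-0.04,0.18,0],"delta_rot":[0,0,0.54]},
    {"gripper":-0.7,"linear":[-0.055,0.22,0],"delta_rot":[0,0,0.67]},
    {"gripper":-0.7,"linear":[-0.07,0.26,0],"delta_rot":[0,0,0.8]},
    {"gripper":-0.7,"linear":[-0.085,0.3,0],"delta_rot":[0,0,0.945]},
    {"gripper":-0.7,"linear":[-0.086,0.339,0],"delta_rot":[0,0,0.945]}
  ]
}}

```text
clock: 4.65
position: [0.4381, 0.2043, 0.1884]
ee_rot: [-0.0, 0.123, 0.992, 0.0]
contact_force: [1.1, -0.7, -0.4]
width: 0.0728
gripper_force: 0.0
```

Request:
{"name": "send_rows", "arguments": {
  "increments": [
    {"gripper":-0.7,"linear":[0,0,0],"delta_rot":[0,0,0]},
    {"gripper":-0.7,"linear":[0,0,0],"delta_rot":[0,0,0]}
  ]
}}

```text
clock: 4.85
position: [0.4402, 0.2033, 0.188]
ee_rot: [0.001, 0.123, 0.992, 0.0]
contact_force: [0.1, -0.8, 0.4]
width: 0.0724
gripper_force: 0.0
```

```bash
python3 -c "
from h import *
grab('wrist','pics/w2.png'); grab('top','pics/t2.png'); 
a=np.load('pics/w2.npz')['pix']; b=cv2.resize(np.load('pics/t2.npz')['pix'][185:265,320:400],(480,480),interpolation=cv2.INTER_CUBIC)
cv2.imwrite('pics/c2.png',cv2.resize(np.hstack([a,b]),None,fx=.714,fy=.714)); cv2.imwrite('pics/w2.png',cv2.resize(a,(800,600)))
s=get_state(); print(s['clock'],s['position'],s['ee_rot'],s['width'],s['qpos'])"
```

```text
4.95 [0.44048203 0.20185509 0.1876788 ] [ 2.46990981e-04  1.24263899e-01  9.92249164e-01 -1.37575633e-04] 0.07244865307521235 [ 2.86317270e-01  1.70405916e-01  1.76127534e+00 -4.80577472e-04
  1.20956848e+00 -1.03513738e+00]
```

View pics/c2.png

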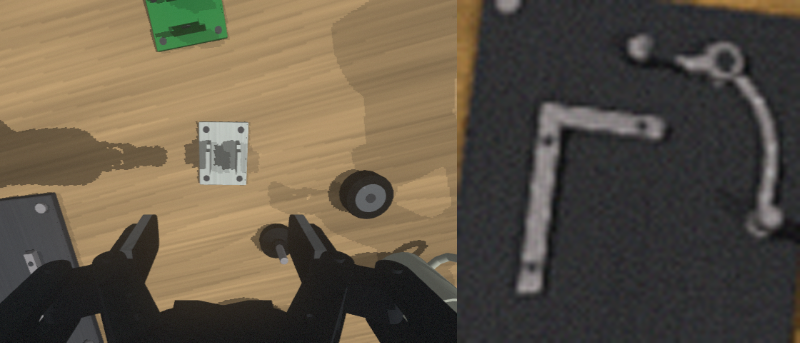

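The left half shows the metal bracket below the wrist, plate corners at about (198,122), (248,122), (248,185) and (198,184). The right half shows the sprung arm staying back, its nose near (768,217).

```bash
python3 -c "
from fit import *
f='pics/w2.npz'; c=lambda L:np.array(L)/.714
W=[px2w(f,*c(p),.006) for p in [(198.5,122),(247.5,122),(248,185.5),(197.5,184.5)]]
W=np.array(W)[:,:2]; print(W, np.linalg.norm(W-np.roll(W,-1,0),axis=1)); print(W.mean(0)); e=W[0]+W[1]-W[2]-W[3]; print(np.degrees(np.arctan2(e[1],e[0])))
s=get_state(); print(s['position'])
"
```

```text
[[0.39436016 0.18290624]
 [0.40869997 0.23998582]
 [0.4878685  0.22298691]
 [0.47070434 0.16020551]] [0.05885328 0.08097296 0.06508542 0.07964771]
[0.44040824 0.20152112]
165.67926480856633
[0.44048203 0.20185509 0.1876788 ]
```

Request:
{"name": "send_rows", "arguments": {
  "increments": [
    {"gripper":-0.7,"linear":[0,0,-0.045],"delta_rot":[0,0,0]},
    {"gripper":-0.7,"linear":[0,0,-0.09],"delta_rot":[0,0,0]},
    {"gripper":-0.7,"linear":[0,0,-0.13],"delta_rot":[0,0,0]},
    {"gripper":-0.7,"linear":[0,0,-0.168],"delta_rot":[0,0,0]},
    {"gripper":-0.4,"linear":[0,0,-0.168],"delta_rot":[0,0,0]},
    {"gripper":1,"linear":[0,0,-0.168],"delta_rot":[0,0,0]},
    {"gripper":1,"linear":[0,0,-0.168],"delta_rot":[0,0,0]},
    {"gripper":1,"linear":[0,0,-0.168],"delta_rot":[0,0,0]}
  ],
  "newtons": 35
}}

```text
clock: 5.75
position: [0.442, 0.2026, 0.0212]
ee_rot: [0.002, 0.124, 0.992, 0.001]
contact_force: [-0.1, 0.8, -2.4]
width: 0.0375
gripper_force: 35.5
```

Request:
{"name": "send_rows", "arguments": {
  "increments": [
    {"gripper":1,"linear":[0,0,0.02],"delta_rot":[0,0,0]},
    {"gripper":1,"linear":[0,0,0.05],"delta_rot":[0,0,0]},
    {"gripper":1,"linear":[0,0,0.08],"delta_rot":[0,0,0]},
    {"gripper":1,"linear":[0.01,-0.03,0.1],"delta_rot":[0,0,0.02]},
    {"gripper":1,"linear":[0.02,-0.07,0.1],"delta_rot":[0,0,0.04]},
    {"gripper":1,"linear":[0.03,-0.11,0.1],"delta_rot":[0,0,0.06]},
    {"gripper":1,"linear":[0.04,-0.15,0.1],"delta_rot":[0,0,0.08]},
    {"gripper":1,"linear":[0.05,-0.19,0.1],"delta_rot":[0,0,0.1]}
  ]
}}

```text
clock: 6.55
position: [0.4909, 0.0109, 0.1209]
ee_rot: [0.001, 0.074, 0.997, -0.0]
contact_force: [-0.2, 0.5, -3.6]
width: 0.0376
gripper_force: 36.2
```

Request:
{"name": "send_rows", "arguments": {
  "increments": [
    {"gripper":1,"linear":[0.01,-0.04,0],"delta_rot":[0,0,0.02]},
    {"gripper":1,"linear":[0.02,-0.08,0],"delta_rot":[0,0,0.0265]},
    {"gripper":1,"linear":[0.035,-0.12,0],"delta_rot":[0,0,0.0265]},
    {"gripper":1,"linear":[0.0475,-0.154,0],"delta_rot":[0,0,0.0265]},
    {"gripper":1,"linear":[0.0475,-0.154,-0.03],"delta_rot":[0,0,0.0265]},
    {"gripper":1,"linear":[0.0475,-0.154,-0.055],"delta_rot":[0,0,0.0265]},
    {"gripper":1,"linear":[0.0475,-0.154,-0.07],"delta_rot":[0,0,0.0265]},
    {"gripper":1,"linear":[0.0475,-0.154,-0.07],"delta_rot":[0,0,0.0265]}
  ]
}}

```text
clock: 7.35
position: [0.5363, -0.1411, 0.0482]
ee_rot: [-0.002, 0.061, 0.998, 0.001]
contact_force: [-1.0, -0.1, -2.1]
width: 0.0375
gripper_force: 36.2
```

```bash
python3 -c "
from h import *
grab('wrist','pics/w3.png',None,1.25)
s=get_state(); print(s['clock'],s['position'],s['ee_rot'],s['width'],s['contact_force'])"
```

```text
7.4 [ 0.53746537 -0.14139858  0.0495053 ] [-4.35304770e-04  6.11028861e-02  9.98131363e-01  1.72231420e-04] 0.037218330010034106 [-1.05686687 -0.18738495 -1.29388166]
```

View pics/w3.png

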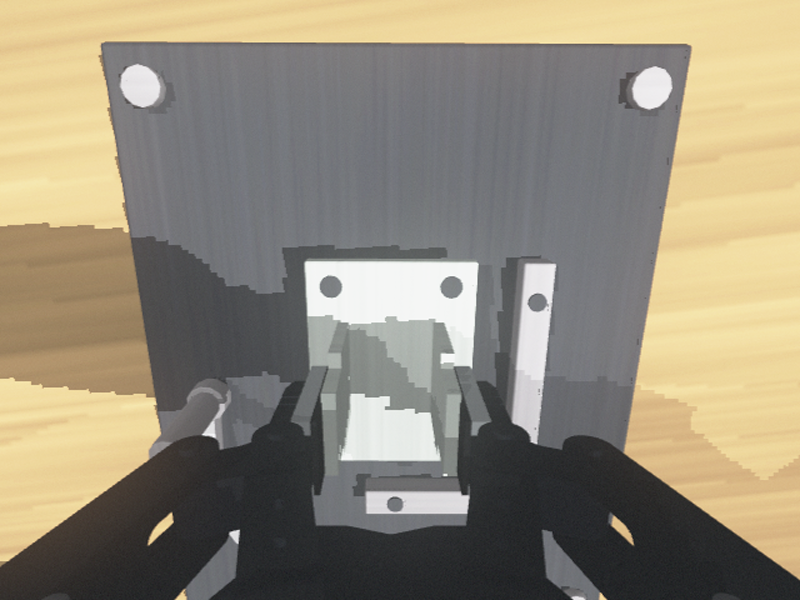

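The bracket is held square over the bed. The long edge face is to its right at x≈515, the short edge below it at y≈490, and the arm is clear on the left.

Request:
{"name": "send_rows", "arguments": {
  "increments": [
    {"gripper":1,"linear":[0,0,-0.007],"delta_rot":[0,0,0]},
    {"gripper":1,"linear":[0,0,-0.012],"delta_rot":[0,0,0]},
    {"gripper":1,"linear":[0,0,-0.0165],"delta_rot":[0,0,0]},
    {"gripper":1,"linear":[0,0,-0.0165],"delta_rot":[0,0,0]}
  ]
}}

```text
clock: 7.8
position: [0.5382, -0.1416, 0.033]
ee_rot: [0.0, 0.061, 0.998, -0.0]
contact_force: [0.5, -0.8, -2.0]
width: 0.0378
gripper_force: 36.3
```

Request:
{"name": "send_rows", "arguments": {
  "increments": [
    {"gripper":1,"linear":[0,0,-0.0015],"delta_rot":[0,0,0]},
    {"gripper":1,"linear":[0,0,-0.0015],"delta_rot":[0,0,0]}
  ]
}}

```text
clock: 8.0
position: [0.5381, -0.1416, 0.0329]
ee_rot: [0.0, 0.061, 0.998, -0.0]
contact_force: [-3.2, 1.4, 8.0]
width: 0.0376
gripper_force: 37.5
```

Request:
{"name": "send_rows", "arguments": {
  "increments": [
    {"gripper":1,"linear":[0.0006,0.005,0.001],"delta_rot":[0,0,0]},
    {"gripper":1,"linear":[0.0012,0.01,0.001],"delta_rot":[0,0,0]},
    {"gripper":1,"linear":[0.0018,0.0145,0.001],"delta_rot":[0,0,0]},
    {"gripper":1,"linear":[0.0018,0.0145,0.001],"delta_rot":[0,0,0]}
  ]
}}

```text
clock: 8.4
position: [0.5406, -0.1269, 0.0329]
ee_rot: [0.001, 0.061, 0.998, -0.0]
contact_force: [0.2, -1.5, 4.0]
width: 0.0376
gripper_force: 37.2
```

Request:
{"name": "send_rows", "arguments": {
  "increments": [
    {"gripper":1,"linear":[0.0001,0.001,0],"delta_rot":[0,0,0]},
    {"gripper":1,"linear":[0.0001,0.001,0],"delta_rot":[0,0,0]}
  ]
}}

```text
clock: 8.6
position: [0.5406, -0.1267, 0.0329]
ee_rot: [0.001, 0.061, 0.998, -0.001]
contact_force: [-1.1, -4.1, 5.7]
width: 0.0377
gripper_force: 37.3
```

Request:
{"name": "send_rows", "arguments": {
  "increments": [
    {"gripper":1,"linear":[0.0001,0.001,0],"delta_rot":[0,0,0]},
    {"gripper":1,"linear":[0.0001,0.001,0],"delta_rot":[0,0,0]}
  ]
}}

```text
clock: 8.8
position: [0.5407, -0.126, 0.0329]
ee_rot: [0.001, 0.061, 0.998, -0.001]
contact_force: [-1.0, -4.5, 4.6]
width: 0.0375
gripper_force: 37.3
```

Request:
{"name": "send_rows", "arguments": {
  "increments": [
    {"gripper":1,"linear":[0.0001,0.001,0],"delta_rot":[0,0,0]},
    {"gripper":1,"linear":[0.0001,0.001,0],"delta_rot":[0,0,0]}
  ]
}}

```text
clock: 9.0
position: [0.5408, -0.1251, 0.0329]
ee_rot: [0.001, 0.061, 0.998, -0.001]
contact_force: [0.2, -4.5, 5.2]
width: 0.0377
gripper_force: 37.3
```

Request:
{"name": "send_rows", "arguments": {
  "increments": [
    {"gripper":1,"linear":[0.0001,0.001,0],"delta_rot":[0,0,0]},
    {"gripper":1,"linear":[0.0001,0.001,0],"delta_rot":[0,0,0]}
  ]
}}

```text
clock: 9.2
position: [0.5409, -0.1241, 0.0329]
ee_rot: [0.001, 0.061, 0.998, -0.001]
contact_force: [-0.8, -5.3, 5.3]
width: 0.0378
gripper_force: 37.3
```

Request:
{"name": "send_rows", "arguments": {
  "increments": [
    {"gripper":1,"linear":[0.0001,0.001,0.0005],"delta_rot":[0,0,0]},
    {"gripper":1,"linear":[0.0001,0.001,0.0005],"delta_rot":[0,0,0]}
  ]
}}

```text
clock: 9.4
position: [0.5407, -0.1224, 0.0329]
ee_rot: [0.001, 0.061, 0.998, -0.0]
contact_force: [0.3, -4.9, 3.2]
width: 0.0375
gripper_force: 37.0
```

Request:
{"name": "send_rows", "arguments": {
  "increments": [
    {"gripper":1,"linear":[0.0001,0.001,0],"delta_rot":[0,0,0]},
    {"gripper":1,"linear":[0.0001,0.001,0],"delta_rot":[0,0,0]}
  ]
}}

```text
clock: 9.6
position: [0.5407, -0.1224, 0.0329]
ee_rot: [0.0, 0.061, 0.998, -0.001]
contact_force: [0.8, -7.2, 3.2]
width: 0.0374
gripper_force: 37.0
```

Request:
{"name": "send_rows", "arguments": {
  "increments": [
    {"gripper":1,"linear":[0.0001,0.001,0],"delta_rot":[0,0,0]},
    {"gripper":1,"linear":[0.0001,0.001,0],"delta_rot":[0,0,0]}
  ]
}}

```text
clock: 9.8
position: [0.5408, -0.1223, 0.033]
ee_rot: [0.0, 0.06, 0.998, -0.002]
contact_force: [-0.7, -9.5, 2.4]
width: 0.0374
gripper_force: 37.0
```

Request:
{"name": "send_rows", "arguments": {
  "increments": [
    {"gripper":1,"linear":[0.004,-0.0015,0],"delta_rot":[0,0,0]},
    {"gripper":1,"linear":[0.008,-0.002,0],"delta_rot":[0,0,0]},
    {"gripper":1,"linear":[0.012,-0.0025,0],"delta_rot":[0,0,0]},
    {"gripper":1,"linear":[0.015,-0.0028,0],"delta_rot":[0,0,0]},
    {"gripper":1,"linear":[0.015,-0.0028,0],"delta_rot":[0,0,0]}
  ]
}}

```text
clock: 10.3
position: [0.5415, -0.1224, 0.0337]
ee_rot: [-0.014, 0.059, 0.998, -0.0]
contact_force: [-27.4, -7.6, 32.9]
width: 0.0376
gripper_force: 40.6
```

Request:
{"name": "send_rows", "arguments": {
  "increments": [
    {"gripper":1,"linear":[0.001,-0.0001,0],"delta_rot":[0,0,0]},
    {"gripper":1,"linear":[0.001,-0.0001,0],"delta_rot":[0,0,0]}
  ]
}}

```text
clock: 10.5
position: [0.5415, -0.1224, 0.0337]
ee_rot: [-0.015, 0.059, 0.998, -0.0]
contact_force: [-30.2, -8.0, 34.3]
width: 0.0376
gripper_force: 40.8
```

Request:
{"name": "send_rows", "arguments": {
  "increments": [
    {"gripper":1,"linear":[0.001,-0.0001,0],"delta_rot":[0,0,0]},
    {"gripper":1,"linear":[0.001,-0.0001,0],"delta_rot":[0,0,0]}
  ]
}}

```text
clock: 10.7
position: [0.5416, -0.1224, 0.0338]
ee_rot: [-0.016, 0.059, 0.998, -0.0]
contact_force: [-31.5, -7.7, 36.4]
width: 0.0377
gripper_force: 41.0
```

Request:
{"name": "send_rows", "arguments": {
  "increments": [
    {"gripper":1,"linear":[-0.008,0.001,0],"delta_rot":[0,0,0]},
    {"gripper":1,"linear":[-0.016,0.002,0],"delta_rot":[0,0,0]},
    {"gripper":1,"linear":[-0.017,0.002,0],"delta_rot":[0,0,0]}
  ]
}}

```text
clock: 11.0
position: [0.5399, -0.1223, 0.033]
ee_rot: [0.0, 0.061, 0.998, -0.001]
contact_force: [0.5, -6.7, 1.5]
width: 0.0377
gripper_force: 36.9
```

```bash
python3 -c "
from h import *
grab('wrist','pics/w4.png',(200,180,480,430),2)
grab('scene','pics/s4.png',(280,240,390,350),5)
a=cv2.imread('pics/w4.png'); b=cv2.resize(cv2.imread('pics/s4.png'),(500,500)); c=np.hstack([cv2.resize(a,(560,500)),b]); cv2.imwrite('pics/c4.png',cv2.resize(c,None,fx=.75,fy=.75))
s=get_state(); print(s['clock'],s['position'],s['ee_rot'],s['width'],s['contact_force'])"
```

```text
11.1 [ 0.53995224 -0.12228085  0.03293415] [-1.04974009e-04  6.06830360e-02  9.98156535e-01 -1.04366055e-03] 0.03765853376784319 [-0.92858799 -6.90678728  4.20763145]
```

View pics/c4.png

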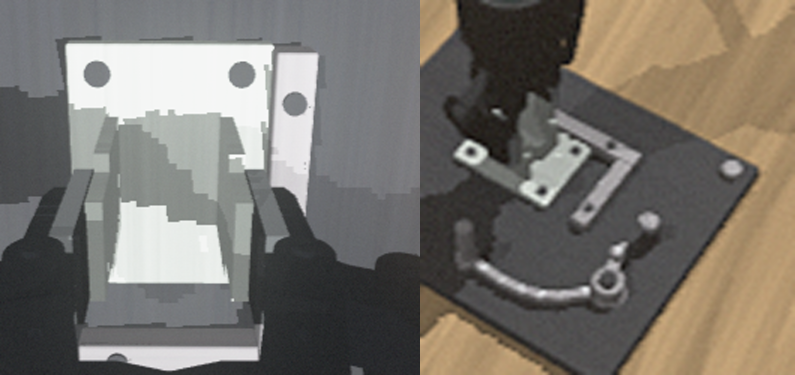

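The bracket is flush along the long edge with about 18 mm left to the short one. The x/z force ratio of about 0.8 points to a friction wedge on the bed. I'll unload the bracket and slide again.

Request:
{"name": "send_rows", "arguments": {
  "increments": [
    {"gripper":1,"linear":[0,-0.002,0.001],"delta_rot":[0,0,0]},
    {"gripper":1,"linear":[0,-0.004,0.002],"delta_rot":[0,0,0]},
    {"gripper":1,"linear":[0,-0.004,0.002],"delta_rot":[0,0,0]},
    {"gripper":1,"linear":[0.002,-0.0042,0.002],"delta_rot":[0,0,0]},
    {"gripper":1,"linear":[0.004,-0.0045,0.002],"delta_rot":[0,0,0]},
    {"gripper":1,"linear":[0.004,-0.0045,0.002],"delta_rot":[0,0,0]}
  ]
}}

```text
clock: 11.7
position: [0.5449, -0.1254, 0.0347]
ee_rot: [0.0, 0.061, 0.998, 0.0]
contact_force: [-1.0, 1.0, -2.6]
width: 0.0377
gripper_force: 36.4
```

Request:
{"name": "send_rows", "arguments": {
  "increments": [
    {"gripper":1,"linear":[0.004,-0.0005,0],"delta_rot":[0,0,0]},
    {"gripper":1,"linear":[0.008,-0.001,0],"delta_rot":[0,0,0]},
    {"gripper":1,"linear":[0.011,-0.0013,0],"delta_rot":[0,0,0]},
    {"gripper":1,"linear":[0.011,-0.0013,-0.001],"delta_rot":[0,0,0]},
    {"gripper":1,"linear":[0.011,-0.0013,-0.0015],"delta_rot":[0,0,0]}
  ]
}}

```text
clock: 12.2
position: [0.5554, -0.1268, 0.0332]
ee_rot: [-0.0, 0.061, 0.998, 0.0]
contact_force: [-0.0, 0.7, -2.4]
width: 0.0377
gripper_force: 36.4
```

Request:
{"name": "send_rows", "arguments": {
  "increments": [
    {"gripper":1,"linear":[0.001,-0.0001,0],"delta_rot":[0,0,0]},
    {"gripper":1,"linear":[0.001,-0.0001,0],"delta_rot":[0,0,0]}
  ]
}}

```text
clock: 12.4
position: [0.5564, -0.1269, 0.0333]
ee_rot: [-0.0, 0.061, 0.998, 0.0]
contact_force: [0.3, -0.1, -2.6]
width: 0.0379
gripper_force: 36.4
```

Request:
{"name": "send_rows", "arguments": {
  "increments": [
    {"gripper":1,"linear":[0.001,-0.0001,0],"delta_rot":[0,0,0]},
    {"gripper":1,"linear":[0.001,-0.0001,0],"delta_rot":[0,0,0]}
  ]
}}

```text
clock: 12.6
position: [0.5576, -0.1271, 0.0334]
ee_rot: [0.0, 0.061, 0.998, -0.0]
contact_force: [0.7, -1.1, -2.5]
width: 0.0371
gripper_force: 36.4
```

Request:
{"name": "send_rows", "arguments": {
  "increments": [
    {"gripper":1,"linear":[0.001,-0.0001,0],"delta_rot":[0,0,0]},
    {"gripper":1,"linear":[0.001,-0.0001,0],"delta_rot":[0,0,0]}
  ]
}}

```text
clock: 12.8
position: [0.5586, -0.1272, 0.0334]
ee_rot: [0.0, 0.061, 0.998, 0.0]
contact_force: [-0.4, -0.3, -3.2]
width: 0.0375
gripper_force: 36.4
```

Request:
{"name": "send_rows", "arguments": {
  "increments": [
    {"gripper":1,"linear":[0.001,-0.0001,0],"delta_rot":[0,0,0]},
    {"gripper":1,"linear":[0.001,-0.0001,0],"delta_rot":[0,0,0]}
  ]
}}

```text
clock: 13.0
position: [0.5596, -0.1273, 0.0334]
ee_rot: [0.0, 0.061, 0.998, 0.0]
contact_force: [0.3, -0.2, -1.8]
width: 0.0377
gripper_force: 36.4
```

Request:
{"name": "send_rows", "arguments": {
  "increments": [
    {"gripper":1,"linear":[0.001,-0.0001,0],"delta_rot":[0,0,0]},
    {"gripper":1,"linear":[0.001,-0.0001,0],"delta_rot":[0,0,0]}
  ]
}}

```text
clock: 13.2
position: [0.5606, -0.1274, 0.0334]
ee_rot: [0.0, 0.061, 0.998, 0.0]
contact_force: [-0.3, -0.4, -2.8]
width: 0.0375
gripper_force: 36.4
```

Request:
{"name": "send_rows", "arguments": {
  "increments": [
    {"gripper":1,"linear":[0.001,-0.0001,0],"delta_rot":[0,0,0]},
    {"gripper":1,"linear":[0.001,-0.0001,0],"delta_rot":[0,0,0]}
  ]
}}

```text
clock: 13.4
position: [0.561, -0.1274, 0.0332]
ee_rot: [-0.001, 0.061, 0.998, 0.0]
contact_force: [-0.9, -0.0, -2.2]
width: 0.0374
gripper_force: 36.5
```

Request:
{"name": "send_rows", "arguments": {
  "increments": [
    {"gripper":1,"linear":[0.001,-0.0001,0],"delta_rot":[0,0,0]},
    {"gripper":1,"linear":[0.001,-0.0001,0],"delta_rot":[0,0,0]}
  ]
}}

```text
clock: 13.6
position: [0.5611, -0.1273, 0.0331]
ee_rot: [-0.001, 0.061, 0.998, 0.0]
contact_force: [-3.5, 0.0, 0.8]
width: 0.0373
gripper_force: 36.7
```

Request:
{"name": "send_rows", "arguments": {
  "increments": [
    {"gripper":1,"linear":[0.0002,0.001,0],"delta_rot":[0,0,0]},
    {"gripper":1,"linear":[0.0003,0.002,0],"delta_rot":[0,0,0]},
    {"gripper":1,"linear":[0.0003,0.002,0],"delta_rot":[0,0,0]}
  ]
}}

```text
clock: 13.9
position: [0.5612, -0.1265, 0.0331]
ee_rot: [-0.001, 0.061, 0.998, -0.001]
contact_force: [-5.7, -4.3, -0.1]
width: 0.0374
gripper_force: 36.7
```

Request:
{"name": "send_rows", "arguments": {
  "increments": [
    {"gripper":1,"linear":[0.0001,0.001,0],"delta_rot":[0,0,0]},
    {"gripper":1,"linear":[0.0001,0.001,0],"delta_rot":[0,0,0]}
  ]
}}

```text
clock: 14.1
position: [0.5613, -0.1256, 0.0331]
ee_rot: [-0.001, 0.061, 0.998, -0.001]
contact_force: [-5.0, -3.6, 0.1]
width: 0.0372
gripper_force: 36.7
```

Request:
{"name": "send_rows", "arguments": {
  "increments": [
    {"gripper":1,"linear":[0.0001,0.001,0],"delta_rot":[0,0,0]},
    {"gripper":1,"linear":[0.0001,0.001,0],"delta_rot":[0,0,0]}
  ]
}}

```text
clock: 14.3
position: [0.5614, -0.125, 0.0331]
ee_rot: [-0.001, 0.061, 0.998, -0.001]
contact_force: [-5.3, -5.5, -1.1]
width: 0.0373
gripper_force: 36.8
```

Request:
{"name": "send_rows", "arguments": {
  "increments": [
    {"gripper":1,"linear":[0.0001,0.001,0],"delta_rot":[0,0,0]},
    {"gripper":1,"linear":[0.0001,0.001,0],"delta_rot":[0,0,0]}
  ]
}}

```text
clock: 14.5
position: [0.5614, -0.1249, 0.0332]
ee_rot: [-0.001, 0.06, 0.998, -0.002]
contact_force: [-7.1, -7.3, -0.6]
width: 0.0376
gripper_force: 36.7
```

Request:
{"name": "send_rows", "arguments": {
  "increments": [
    {"gripper":1,"linear":[0.0005,0.001,-0.0005],"delta_rot":[0,0,0]},
    {"gripper":1,"linear":[0.0005,0.001,-0.0005],"delta_rot":[0,0,0]}
  ]
}}

```text
clock: 14.7
position: [0.5614, -0.1248, 0.0332]
ee_rot: [-0.002, 0.06, 0.998, -0.003]
contact_force: [-9.1, -10.0, 2.6]
width: 0.0372
gripper_force: 37.2
```

Request:
{"name": "send_rows", "arguments": {
  "increments": [
    {"gripper":1,"linear":[-0.0012,-0.0015,-0.0012],"delta_rot":[0,0,0]},
    {"gripper":1,"linear":[-0.0012,-0.0015,-0.0012],"delta_rot":[0,0,0]}
  ],
  "newtons": 20
}}

```text
clock: 14.9
position: [0.5613, -0.125, 0.033]
ee_rot: [-0.001, 0.061, 0.998, -0.002]
contact_force: [-6.7, -4.7, 8.6]
width: 0.0375
gripper_force: 37.7
```

Request:
{"name": "send_rows", "arguments": {
  "increments": [
    {"gripper":-0.1,"linear":[0,0,0],"delta_rot":[0,0,0]},
    {"gripper":-0.3,"linear":[0,0,0],"delta_rot":[0,0,0]},
    {"gripper":-0.4,"linear":[0,0,0],"delta_rot":[0,0,0]},
    {"gripper":-0.4,"linear":[0,0,0.01],"delta_rot":[0,0,0]},
    {"gripper":-0.4,"linear":[0,0,0.04],"delta_rot":[0,0,0]},
    {"gripper":-0.4,"linear":[0,0,0.08],"delta_rot":[0,0,0]},
    {"gripper":-0.3,"linear":[0,0,0.12],"delta_rot":[0,0,0]},
    {"gripper":0,"linear":[0,-0.03,0.14],"delta_rot":[0,0,-0.1]}
  ]
}}

```text
clock: 15.7
position: [0.5642, -0.1508, 0.1763]
ee_rot: [0.003, 0.11, 0.994, 0.0]
contact_force: [1.0, -0.7, 0.1]
width: 0.0433
gripper_force: 0.0
```

Request:
{"name": "send_rows", "arguments": {
  "increments": [
    {"gripper":0,"linear":[-0.004,-0.02,0],"delta_rot":[0,0,-0.14]},
    {"gripper":0,"linear":[-0.008,-0.04,0],"delta_rot":[0,0,-0.28]},
    {"gripper":0,"linear":[-0.012,-0.05,0],"delta_rot":[0,0,-0.42]},
    {"gripper":0,"linear":[-0.016,-0.06,0],"delta_rot":[0,0,-0.56]},
    {"gripper":0,"linear":[-0.016,-0.067,0],"delta_rot":[0,0,-0.7]},
    {"gripper":0,"linear":[-0.016,-0.067,0],"delta_rot":[0,0,-0.84]},
    {"gripper":0,"linear":[-0.016,-0.067,0],"delta_rot":[0,0,-0.98]},
    {"gripper":0,"linear":[-0.016,-0.067,0],"delta_rot":[0,0,-1.12]}
  ]
}}

```text
clock: 16.5
position: [0.5467, -0.22, 0.1723]
ee_rot: [0.0, 0.624, 0.781, 0.0]
contact_force: [0.9, -0.6, -0.1]
width: 0.0427
gripper_force: 0.0
```

Request:
{"name": "send_rows", "arguments": {
  "increments": [
    {"gripper":0,"linear":[0,0,0],"delta_rot":[0,0,-0.14]},
    {"gripper":0,"linear":[0,0,0],"delta_rot":[0,0,-0.28]},
    {"gripper":0,"linear":[0,0,0],"delta_rot":[0,0,-0.35]},
    {"gripper":0,"linear":[0,0,0],"delta_rot":[0,0,-0.35]},
    {"gripper":0,"linear":[0,0,0],"delta_rot":[0,0,-0.35]}
  ]
}}

```text
clock: 17.0
position: [0.5466, -0.22, 0.1721]
ee_rot: [0.0, 0.748, 0.664, 0.0]
contact_force: [-0.5, -0.3, -0.9]
width: 0.0428
gripper_force: 0.0
```

```bash
python3 -c "
from h import *
grab('wrist','pics/w5.png',(120,30,520,330),2)
s=get_state(); print(s['clock'],s['position'],s['ee_rot'],s['width'])"
```

```text
17.05 [ 0.54651227 -0.21995363  0.17194885] [2.48032390e-04 7.48239905e-01 6.63428185e-01 1.61177591e-04] 0.04280093053063751
```

View pics/w5.png

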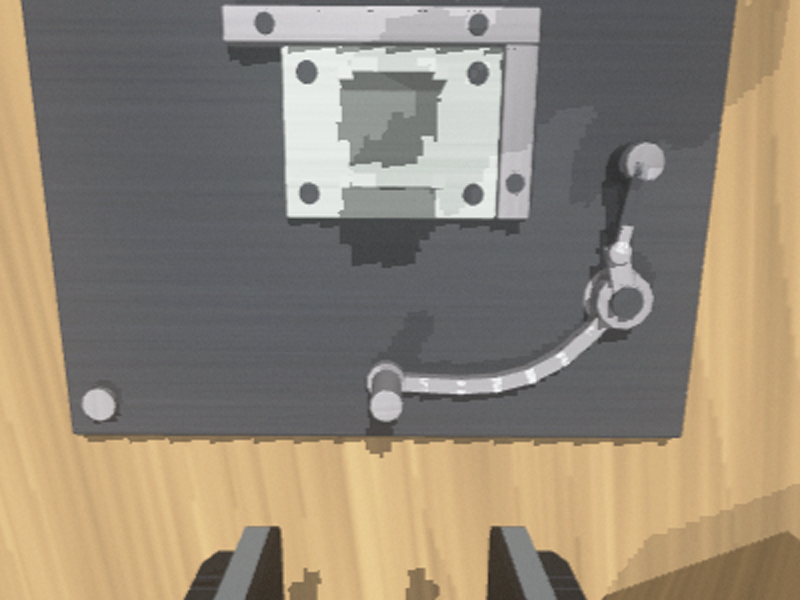

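The bracket sits flush against both edges. The pin top is at crop (386,404).

```bash
python3 -c "
from h import *
print(px2w('pics/w5.npz',313,232,.057)); print(px2w('pics/w5.npz',(286+500)/4+120,(46+218)/4+30,.018))"
```

```text
[ 0.54622642 -0.2185856   0.057     ]
[ 0.56009668 -0.12579238  0.018     ]
```

Request:
{"name": "send_rows", "arguments": {
  "increments": [
    {"gripper":0,"linear":[0,0.001,-0.045],"delta_rot":[0,0,0]},
    {"gripper":0,"linear":[0,0.001,-0.09],"delta_rot":[0,0,0]},
    {"gripper":0,"linear":[0,0.001,-0.12],"delta_rot":[0,0,0]},
    {"gripper":0,"linear":[0,0.001,-0.136],"delta_rot":[0,0,0]},
    {"gripper":0.5,"linear":[0,0.001,-0.136],"delta_rot":[0,0,0]},
    {"gripper":1,"linear":[0,0.001,-0.136],"delta_rot":[0,0,0]},
    {"gripper":1,"linear":[0,0.001,-0.136],"delta_rot":[0,0,0]},
    {"gripper":1,"linear":[0,0.001,-0.136],"delta_rot":[0,0,0]}
  ],
  "newtons": 25
}}

```text
clock: 17.85
position: [0.547, -0.2194, 0.0365]
ee_rot: [0.001, 0.749, 0.663, 0.0]
contact_force: [0.7, 0.8, -4.8]
width: 0.0103
gripper_force: 24.6
```

Request:
{"name": "send_rows", "arguments": {
  "increments": [
    {"gripper":1,"linear":[-0.001,0.007,0],"delta_rot":[0,0,-0.03]},
    {"gripper":1,"linear":[-0.002,0.014,0],"delta_rot":[0,0,-0.06]},
    {"gripper":1,"linear":[-0.002,0.021,0],"delta_rot":[0,0,-0.09]},
    {"gripper":1,"linear":[-0.002,0.028,0],"delta_rot":[0,0,-0.12]},
    {"gripper":1,"linear":[-0.0015,0.034,0],"delta_rot":[0,0,-0.15]},
    {"gripper":1,"linear":[-0.0015,0.034,0],"delta_rot":[0,0,-0.15]}
  ]
}}

```text
clock: 18.45
position: [0.5453, -0.1848, 0.0365]
ee_rot: [0.001, 0.796, 0.605, 0.001]
contact_force: [0.7, -0.1, -3.2]
width: 0.0107
gripper_force: 24.8
```

Angle is about 0.35, past centre. I'll open and let it spring in.

Request:
{"name": "send_rows", "arguments": {
  "increments": [
    {"gripper":0.2,"linear":[0,0,0],"delta_rot":[0,0,0]},
    {"gripper":0,"linear":[0,0,0],"delta_rot":[0,0,0]},
    {"gripper":0,"linear":[0,0,0],"delta_rot":[0,0,0]},
    {"gripper":0,"linear":[0,0,0],"delta_rot":[0,0,0]},
    {"gripper":0,"linear":[0,-0.02,0.02],"delta_rot":[0,0,0]},
    {"gripper":0,"linear":[0,-0.04,0.06],"delta_rot":[0,0,0]},
    {"gripper":0,"linear":[0,-0.04,0.1],"delta_rot":[0,0,0]},
    {"gripper":0,"linear":[0,-0.04,0.14],"delta_rot":[0,0,0]}
  ]
}}

```text
clock: 19.25
position: [0.5446, -0.2257, 0.177]
ee_rot: [-0.0, 0.797, 0.604, -0.0]
contact_force: [0.1, -0.5, -0.5]
width: 0.0428
gripper_force: 0.0
```

Request:
{"name": "send_rows", "arguments": {
  "increments": [
    {"gripper":0,"linear":[0,0,0.02],"delta_rot":[0,0,0]},
    {"gripper":0,"linear":[0,0,0.02],"delta_rot":[0,0,0]},
    {"gripper":0,"linear":[0,0,0.02],"delta_rot":[0,0,0]}
  ]
}}

```text
clock: 19.55
position: [0.5445, -0.225, 0.1954]
ee_rot: [0.0, 0.796, 0.605, -0.0]
contact_force: [-0.1, -0.5, 0.1]
width: 0.0427
gripper_force: 0.0
```

```bash
python3 -c "
from h import *
grab('wrist','pics/w6.png',(120,30,520,330),2)
s=get_state(); print(s['clock'],s['position'],s['contact_force'])"
```

```text
19.6 [ 0.54398137 -0.22461305  0.19437677] [-0.07317572 -0.04086854 -0.34427278]
```

View pics/w6.png

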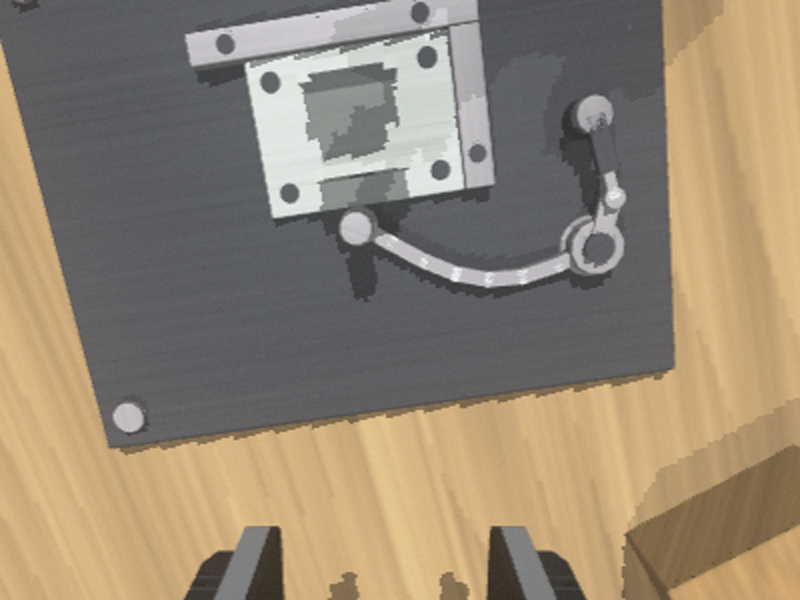

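The arm's nose (357,228) bears on the bracket, and the bracket is flush against both edges with no gap visible at the corner (448,25).

```bash
python3 -c "
from rig import sign_off
print(sign_off())"
```

```text
the job is handed in; nothing more can be done
None
```

The bracket is flush against both fixed edges and clamped by the sprung arm, and the job was handed in at about 20 s; one slide attempt jammed and loaded the wrist to roughly 50 N before I backed off, unloaded the bracket and slid it home lightly.

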